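# Weigh the blue-lidded pot on its hand scale

## Task

Weigh the pot with the blue lid: take its hand scale by the black grip bar and lift straight up until the pot hangs a few centimetres clear of the steel counter, and hold it still there for two seconds so that the reading settles. Then set it down, without dropping it, upright in the middle of the white cutting board and let go, with the scale's spring slack again. Leave the pot with the orange lid where it stands.

Things in the scene. Friction and masses are not known exactly. Their poses are not given: they have to be found in the camera images.
- blue_scale_grip (a point): Centre of the black grip bar atop the hand scale on the blue-lidded pot: 18 mm thick (its x), 80 long (its y), 24 high; below it a 12 mm neck 18 mm tall, then the white tube, 37 mm wide. 202 mm above the pot's underside while the spring is slack. Lifting stretches the 220 N/m spring 18 to 36 mm (red rod shows; stop at 60) before the pot rises.
- blue_pot: Round steel pot with a blue lid, 110 mm across the lid, 96 at the foot, 85 high with lid, 0.4 to 0.8 kg; the 0.13 kg hand scale is clipped upright on the lid and slides straight up from it on its spring. Origin: centre of the underside; z up, x and y as for the grip bar.
- board: White plastic cutting board, fixed to the counter, 220 mm (its x) by 180 mm (its y), 12 mm thick. Origin: centre of its underside on the counter; its upper face is 12 mm above that.
- orange_pot: Bystander: the same kind of pot with the same kind of hand scale on it, but with an orange lid. Origin: centre of its underside; to be left alone.

How it is judged (in metres and radians):
On the way:
1. the blue-lidded pot hangs still and upright from its stretched scale, clear of the counter and of the board, for one second (height (world z) of blue_pot above 0.016 m and z of blue_scale_grip in the frame of blue_pot above 0.212 m and linear speed of blue_pot below 0.03 m/s and contact force between blue_pot and board below 0.1 N and angle between blue_pot's own z axis and vertical below 0.26 rad), for 1 s.
At the end, for the whole second after the job is handed in: The blue-lidded pot stands at rest on the white board, upright within 6 degrees, its centre within 60 mm of the board's centre along the long side and 40 mm along the short, the spring stretched less than 5 mm; the orange-lidded pot is upright and within 20 mm of its start (x of blue_pot in the frame of board between -0.06 and 0.06 m and y of blue_pot in the frame of board between -0.04 and 0.04 m and height (world z) of blue_pot between 0.008 and 0.016 m and angle between each of blue_pot, orange_pot's own z axis and vertical below 0.1 rad and z of blue_scale_grip in the frame of blue_pot below 0.207 m and linear speed of blue_pot below 0.02 m/s and distance of orange_pot from where it was at the start of the episode below 0.02 m); the robot touches nothing.
It fails at once if the blue-lidded pot is let go in the air (13 mm or more above the board) (height (world z) of blue_pot above 0.025 m and contact force between the fingers and blue_pot below 0.1 N).
It fails at once if the blue-lidded pot is tipped by more than 35 degrees (angle between blue_pot's own z axis and vertical above 0.61 rad).
It fails at once if the orange-lidded pot is moved 20 mm or tipped (distance of orange_pot from where it was at the start of the episode above 0.02 m or angle between orange_pot's own z axis and vertical above 0.2 rad).
It also fails if it takes over 51 s, if anything falls off the work surface, if the arm or the gripper's body presses on something with over 40 N, if the wrist force passes 120 N, or if a joint passes its speed limit or range.

## Robot

A 6-joint arm with a two-finger parallel gripper is mounted at the origin on the work surface. World frame = base frame: x ahead of the robot, y to its left, z up, the work surface at z = 0. Lengths are in mm, angles in rad, forces in N, time in s.
With the tool pointing down it reaches from about 350 to 875 mm from the base axis. Payload 4.2 kg.
Tool frame: the origin (TCP) lies at the very end of the fingers, on their centre line; the grasp point (between the pads) lies 19 mm behind it; z points along the fingers, y is the line along which they close (so a half turn about z gives the same grasp; the last joint's range is limited). The gripper opens to 85 mm and grips with 20 to 120 N. Pads are 22 mm wide; open, the fingers measure 114 mm over their backs; the gripper's body (76 mm by 85 mm) begins 54 mm behind the grasp point. The pads swing forward as they close: fully open they stand 13 mm farther back than shut.
Start: joints at [-0.96, 0.385, 0.008, 0, -1.194, -0.259], TCP at [215.382, -586.694, 205.412] pointing down, gripper open.
Joint ranges: [-3.14, 3.14], [-1.21, 2.06], [-1.07, 1.41], [-3.16, 2.05], [-2.99, -0.16], [-3.1, 3.1]. Speed limits (rad/s): [2.79, 2.79, 3.14, 3.14, 3.14, 3.14].

## Interface

Orientations are given as a unit quaternion [x, y, z, w].
In Python, from bench import arm, optics gives the robot as it stands. The module is installed in compiled form; this text tells all that it offers.
- The arm moves only by the tool step_arm, never from a script. Its argument "motion" is a list of rows, each an object with "dr": the turn, a rotation vector about the tool's x, y, z in units of 8 degrees (1.0 is 8 degrees), a list of three; "slide": the shift along the tool's x, y, z in mm, a list of three; "jaw": the finger opening in mm, from 0 to 85.4. A call has exactly 8 rows; each row is the pose to reach, as a shift and turn from the pose commanded when the call began, along the tool's axes at that moment; what a row does not reach only later rows make up. A row lasts 1/8 s, in which the tool goes at most 62.5 mm and 10.7 degrees, less where a joint would pass 70% of its speed; a pose out of reach is approached as far as the arm can. A call with a gripper value outside its range is refused whole. The fingers move at their own pace and stop on an object; the grip force is fixed at half the most. Time passes only in rows, so rows that repeat a pose let the fingers close, or fill a call up. It gives the time, the measured TCP pose, the force, the opening and the grip force at its end, in the units of the state.
- arm.read_state(): the state, without advancing time (a new reading comes with each control period).
- optics.get_image(name): name is "scene" or "top" or "wrist"; returns the picture (384x512x3 uint8, blue, green, red); there is no depth.
- optics.camera_info(name): a dict with "camera_matrix" (3x3 intrinsics, pixels), "view" (4x4, takes a point from world to camera coordinates); the wrist camera has in their place "T_tool_cam" (4x4, takes a point from camera to tool coordinates, whose origin is the TCP and whose axes are the flange's). Camera axes: x right, y up, looking along -z (the intrinsics and any distortion apply to the point x, -y, -z); pixel columns grow to the right and rows downward; lengths in mm; the calibration is good to about 2 mm. A picture is of the moment at which its call begins: read the wrist's pose just before it. camera_info takes no time and is no camera call.
- arm.job_done(): hands the job in; it is judged then, once.
The state is a dict: "clock": time; "joints": joint angles; "joint_vel": joint speeds; "joint_efforts": joint torques, N m; "position": TCP position; "ee_rot": TCP orientation; "contact_force": force on the tool from outside, world axes, zero at the start; "wrist_torque": the same for the moment, N m; "gripper_width": finger opening in mm; "grasp_force": force on a finger pad.
Only numpy, scipy, OpenCV 4.12 (cv2) and the standard library are available. Lean on these libraries where they do the work, as an engineer would, in place of code of your own. Each camera call takes 0.05 s, during which the arm holds its last target. There are 200 camera calls.

## Working session

There is one attempt and no reset: what is moved stays moved. The work goes in short steps, Python scripts to look and compute and a tool call to move; the robot and the scene stay as the last step left them, time stands still between calls to the robot, and variables do not carry over. Pictures are saved under pics/ and viewed, at most 10 in all, crops included, and the job is handed in when it is done.

Besides the shell and the picture viewer there is one more tool, called after "Emit:" as name(argument=value, ...) on one line, values as JSON. step_arm: Moves the arm, as the interface text tells. Its arguments: {"type":"object","properties":{"motion":{"type":"array","items":{"type":"object","properties":{"dr":{"type":"array","items":{"type":"number"}},"slide":{"type":"array","items":{"type":"number"}},"jaw":{"type":"number"}}}}},"required":["motion"]}

```bash
mkdir -p pics
python3 - <<'E'
from bench import arm, optics
import cv2,numpy as np
s=arm.read_state();print({k:np.round(v,3).tolist() for k,v in s.items()})
for n in("scene","top","wrist"):
    im=optics.get_image(n);cv2.imwrite(f"pics/{n}0.png",im)
    c=optics.camera_info(n);print(n,{k:(np.round(v,3).tolist() if not isinstance(v,str) else v) for k,v in c.items()})
a=cv2.imread("pics/top0.png");b=cv2.imread("pics/scene0.png")
cv2.imwrite("pics/both0.png",cv2.resize(np.vstack([a,b]),(450,600*9//8) if 0 else (400,600)))
E
```

```text
{'clock': 0.0, 'joints': [-0.96, 0.386, 0.007, -0.001, -1.194, -0.259], 'joint_vel': [0.0, -0.001, 0.0, -0.001, 0.0, 0.0], 'joint_efforts': [-0.001, -39.229, 18.841, 4.186, -0.005, -0.0], 'position': [215.172, -586.099, 204.31], 'ee_rot': [-0.175, 0.985, 0.001, -0.0], 'contact_force': [-0.396, -0.344, -1.078], 'wrist_torque': [0.023, 0.071, 0.015], 'grasp_force': 0.0, 'gripper_width': 85.577}
scene {'camera_matrix': [[450.929, 0.0, 259.82], [0.0, 450.929, 187.227], [0.0, 0.0, 1.0]], 'view': [[-0.592, 0.806, 0.014, 334.088], [-0.556, -0.421, 0.717, 186.833], [0.584, 0.417, 0.697, -1278.995], [0.0, 0.0, 0.0, 1.0]]}
top {'camera_matrix': [[415.274, 0.0, 255.923], [0.0, 415.274, 187.559], [0.0, 0.0, 1.0]], 'view': [[0.012, -1.0, -0.025, 4.938], [0.991, 0.008, 0.135, -526.414], [-0.135, -0.026, 0.991, -875.815], [0.0, 0.0, 0.0, 1.0]]}
wrist {'camera_matrix': [[267.95, 0.0, 255.386], [0.0, 267.95, 190.691], [0.0, 0.0, 1.0]], 'T_tool_cam': [[-0.0, 0.957, 0.289, 73.83], [1.0, -0.0, 0.002, 0.262], [0.002, 0.289, -0.957, -169.334], [0.0, 0.0, 0.0, 1.0]]}
```

View pics/top0.png

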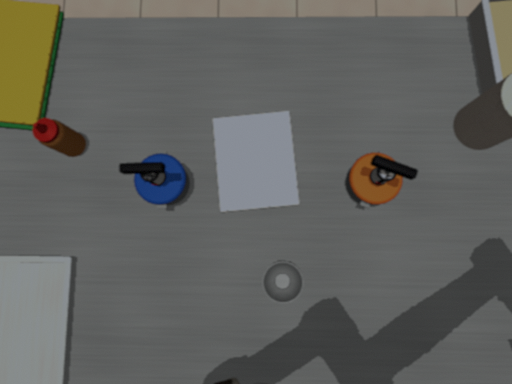

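View pics/scene0.png

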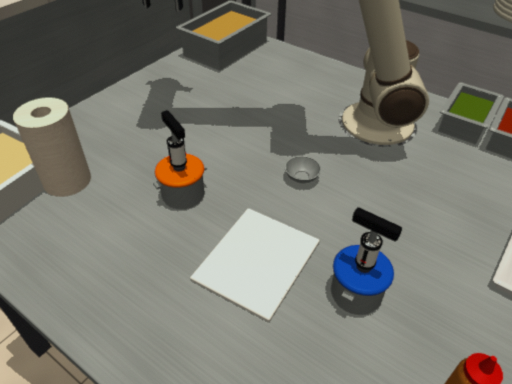

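The top view shows the blue lid at (160,179) with its grip bar at (142,168), the board at (256,161) and the orange pot at (376,179). In the scene view the blue grip is at (377,224), the lid at (363,270), and the board is around (257,262).

```bash
cat > h.py <<'E'
import cv2,numpy as np
from bench import optics
def ray(n,px,cam=None):
    c=optics.camera_info(n);K=np.array(c["camera_matrix"])
    d=np.linalg.inv(K)@[px[0],px[1],1.];d=d*[1,-1,-1]
    T=np.linalg.inv(np.array(c["view"])) if cam is None else cam@np.array(c["T_tool_cam"])
    return T[:3,3],T[:3,:3]@d/np.linalg.norm(d)
def plane(n,px,z,cam=None):
    o,d=ray(n,px,cam);return o+d*(z-o[2])/d[2]
def tri(p,q):
    (a,u),(b,v)=ray("top",p),ray("scene",q)
    s,t=np.linalg.lstsq(np.c_[u,-v],b-a,rcond=None)[0]
    return (a+s*u+b+t*v)/2,np.linalg.norm(a+s*u-b-t*v)
def rect(mask,seed):
    n,l,st,c=cv2.connectedComponentsWithStats(mask.astype(np.uint8))
    i=min((i for i in range(1,n) if st[i,4]>40),key=lambda i:np.hypot(*(c[i]-seed)))
    cs,_=cv2.findContours((l==i).astype(np.uint8),cv2.RETR_EXTERNAL,cv2.CHAIN_APPROX_NONE)
    return cv2.minAreaRect(max(cs,key=len)),st[i],c[i]
E
python3 - <<'E'
from h import *
np.set_printoptions(precision=1,suppress=True)
T=cv2.imread("pics/top0.png").astype(int);S=cv2.imread("pics/scene0.png").astype(int)
dark=lambda I:I.max(2)<40
blue=lambda I:(I[...,0]>100)&(I[...,0]-I[...,2]>70)
wh=lambda I:I.min(2)>130
rt=rect(dark(T),(142,168));rs=rect(dark(S),(377,224));print(rt,rs)
print("grip",tri(rt[0][0],rs[0][0]))
bx=cv2.boxPoints(rt[0]);e=sorted([(bx[i]+bx[(i+1)%4])/2 for i in range(4)],key=lambda p:p[0])
bs=cv2.boxPoints(rs[0]);f=sorted([(bs[i]+bs[(i+1)%4])/2 for i in range(4)],key=lambda p:p[0])
for p in(e[0],e[-1]):print("bar end",plane("top",p,202))
for p in(f[0],f[-1]):print("bar end scene",plane("scene",p,202))
for n,I,s in(("top",T,(160,179)),("scene",S,(363,270))):
    r=rect(blue(I),s);print("lid",r[0],plane(n,r[0][0],82))
for n,I,s in(("top",T,(256,161)),("scene",S,(257,262))):
    r=rect(wh(I),s);print("board",r[0],plane(n,r[0][0],12));print(np.array([plane(n,p,12) for p in cv2.boxPoints(r[0])]))
rt=rect(dark(T),(394,167));print("orange grip",plane("top",rt[0][0],202))
E
```

```text
(((142.0, 173.0), (20.0, 44.0), 90.0), array([120, 163,  45,  21, 538], dtype=int32), array([143.7, 169.5])) (((376.239013671875, 224.14877319335938), (49.728240966796875, 15.295623779296875), 24.77513885498047), array([353, 208,  48,  33, 717], dtype=int32), array([376.7, 224. ]))
grip (array([531.2, 214. , 191.5]), np.float64(4.094522635592382))
bar end [528.3 252.9 202. ]
bar end [528.9 172.5 202. ]
bar end scene [543.8 174.5 202. ]
bar end scene [540.6 253.2 202. ]
lid ((159.71067810058594, 178.68099975585938), (45.703243255615234, 49.080596923828125), 29.357755661010742) [537.2 211.4  82. ]
lid ((362.8097229003906, 270.2681884765625), (61.10234069824219, 45.54599380493164), 16.927513122558594) [547.4 216.2  82. ]
board ((254.74754333496094, 160.97525024414062), (92.43894958496094, 78.11042022705078), 84.2894058227539) [590.5  14.2  12. ]
[[688.9 115.9  12. ]
 [708.2 -63.4  12. ]
 [495.3 -84.1  12. ]
 [476.2  89.7  12. ]]
board ((255.5, 226.0), (511.0, 314.0), 0.0) [530.5 -36.7  12. ]
[[ 1047.2  -166.7    12. ]
 [  491.8 -1077.7    12. ]
 [ -517.5   226.9    12. ]
 [  550.5   501.3    12. ]]
orange grip [ 542.9 -240.7  202. ]
```

Emit:
step_arm(motion=[{"slide":[0,0,-50],"dr":[0,0,0],"jaw":85},{"slide":[0,0,-100],"dr":[0,0,0],"jaw":85},{"slide":[-20,20,-140],"dr":[0,0,-0.5],"jaw":85},{"slide":[-55,60,-150],"dr":[0,0,-1],"jaw":85},{"slide":[-95,105,-150],"dr":[0,0,-1.8],"jaw":85},{"slide":[-135,148,-150],"dr":[0,0,-2.6],"jaw":85},{"slide":[-175,192,-150],"dr":[0,0,-3.4],"jaw":85},{"slide":[-215,236,-150],"dr":[0,0,-4.2],"jaw":85}])

```text
clock: 1.15
position: [336.0, -289.2, 355.2]
ee_rot: [-0.454, 0.891, 0.0, 0.0]
contact_force: [0.4, -0.1, -0.3]
gripper_width: 84.8
grasp_force: 0.0
```

Emit:
step_arm(motion=[{"slide":[-55,14,0],"dr":[0,0,-0.6],"jaw":85},{"slide":[-110,28,0],"dr":[0,0,-1.2],"jaw":85},{"slide":[-165,42,0],"dr":[0,0,-1.8],"jaw":85},{"slide":[-220,56,0],"dr":[0,0,-2.4],"jaw":85},{"slide":[-275,70,0],"dr":[0,0,-3],"jaw":85},{"slide":[-330,84,0],"dr":[0,0,-3.6],"jaw":85},{"slide":[-385,98,0],"dr":[0,0,-4.2],"jaw":85},{"slide":[-440,110,0],"dr":[0,0,-4.8],"jaw":85}])

```text
clock: 2.15
position: [507.4, 130.7, 355.4]
ee_rot: [0.721, -0.692, -0.0, 0.0]
contact_force: [0.2, -0.6, -0.2]
gripper_width: 84.7
grasp_force: 0.0
```

Emit:
step_arm(motion=[{"slide":[40,0,0],"dr":[0,0,0],"jaw":85},{"slide":[80,0,10],"dr":[0,0,0],"jaw":85},{"slide":[84,0,20],"dr":[0,0,0],"jaw":85},{"slide":[84,0,20],"dr":[0,0,0],"jaw":85},{"slide":[84,0,20],"dr":[0,0,0],"jaw":85},{"slide":[84,0,20],"dr":[0,0,0],"jaw":85},{"slide":[84,0,20],"dr":[0,0,0],"jaw":85},{"slide":[84,0,20],"dr":[0,0,0],"jaw":85}])

```text
clock: 3.15
position: [510.5, 45.2, 335.6]
ee_rot: [0.72, -0.694, 0.0, -0.0]
contact_force: [-0.0, -0.8, -0.3]
gripper_width: 85.2
grasp_force: 0.0
```

Emit:
step_arm(motion=[{"slide":[-40,-8,0],"dr":[0,0,0],"jaw":85},{"slide":[-85,-17,0],"dr":[0,0,0],"jaw":85},{"slide":[-130,-26,0],"dr":[0,0,0],"jaw":85},{"slide":[-160,-33,0],"dr":[0,0,0],"jaw":85},{"slide":[-167,-35,0],"dr":[0,0,0],"jaw":85},{"slide":[-167,-35,0],"dr":[0,0,0],"jaw":85},{"slide":[-167,-35,0],"dr":[0,0,0],"jaw":85},{"slide":[-167,-35,0],"dr":[0,0,0],"jaw":85}])

```text
clock: 4.15
position: [539.1, 212.2, 335.9]
ee_rot: [0.72, -0.694, 0.0, -0.0]
contact_force: [-0.1, 0.4, 0.2]
gripper_width: 85.0
grasp_force: 0.0
```

```bash
cat >> h.py <<'E'
from scipy.spatial.transform import Rotation as R
def tool(s):
    M=np.eye(4);M[:3,:3]=R.from_quat(s["ee_rot"]).as_matrix();M[:3,3]=s["position"];return M
E
python3 - <<'E'
from h import *
from bench import arm
np.set_printoptions(precision=1,suppress=True)
s=arm.read_state();W=tool(s);I=optics.get_image("wrist");cv2.imwrite("pics/w1.png",I);np.save("W1.npy",W);print(W)
I=I.astype(int);r=rect(I.max(2)<40,(256,190));print(r)
b=cv2.boxPoints(r[0]);m=[(b[i]+b[(i+1)%4])/2 for i in range(4)]
for p in [r[0][0]]+m:print(plane("wrist",p,208,W))
E
```

```text
[[  0.   -1.    0.  539.1]
 [ -1.   -0.    0.  212.2]
 [ -0.   -0.   -1.  335.9]
 [  0.    0.    0.    1. ]]
(((255.5, 320.5), (511.0, 125.0), 0.0), array([    0,   258,   512,   126, 25153], dtype=int32), array([248. , 341.4]))
[531.5 411.4 208. ]
[877.8 424.3 208. ]
[535.  315.9 208. ]
[185.8 398.6 208. ]
[527.4 524.1 208. ]
```

View pics/w1.png

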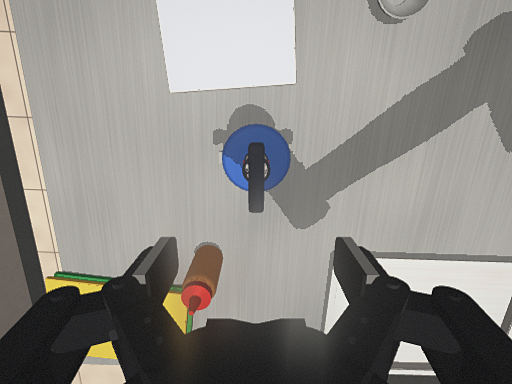

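The wrist view shows the bar at columns 249–264 and rows 143–213, almost vertical, with the blue lid centred at about (256,158) below it. A ketchup bottle stands beyond, clear of the fingers.

Run:
```python
from h import *
np.set_printoptions(precision=1,suppress=True)
W=np.load("W1.npy");I=cv2.imread("pics/w1.png").astype(int)
m=np.zeros((384,512),bool);m[125:222,225:290]=(I.max(2)<60)[125:222,225:290]
for y in (146,160,185,195,205,211):
    x=np.where(m[y,240:275])[0]+240;print(y,x.min(),x.max())
for p in((256.5,143),(256.5,178),(256.5,213),(249,205),(264,205)):print(plane("wrist",p,214,W))
r=rect((I[...,0]>100)&(I[...,0]-I[...,2]>70),(256,158));print("lid",r[0],r[1],plane("wrist",(256.5,157.5),84,W))
```

```text
146 249 263
160 247 262Traceback (most recent call last):
  File "<stdin>", line 6, in <module>
    return umr_minimum(a, axis, None, out, keepdims, initial, where)
ValueError: zero-size array to reduction operation minimum which has no identity
```

Run:
```python
from h import *
np.set_printoptions(precision=1,suppress=True)
W=np.load("W1.npy");I=cv2.imread("pics/w1.png").astype(int)
for y in (146,152,180,190,200,208):
    x=np.where(I[y,235:280].max(-1)<95)[0]+235;print(y,x.min() if len(x) else None,x.max() if len(x) else None)
for p in((256.5,143),(256.5,178),(256.5,213),(249,205),(264,205)):print(plane("wrist",p,214,W))
r=rect((I[...,0]>100)&(I[...,0]-I[...,2]>70),(256,158));print("lid",r[0],r[1],plane("wrist",(256.5,157.5),84,W))
```

```text
146 248 263
152 248 264
180 247 264
190 249 263
200 249 263
208 249 263
[539.2 172.5 214. ]
[537.7 211.2 214. ]
[536.1 253.1 214. ]
[545.1 243.6 214. ]
[527.9 243.  214. ]
lid ((254.15447998046875, 155.82839965820312), (57.32713317871094, 65.80764770507812), 67.01127624511719) [ 222  126   66   65 2007] [537.3 210.2  84. ]
```

Emit:
step_arm(motion=[{"slide":[0,1.4,30],"dr":[0,0,0],"jaw":85},{"slide":[0,1.4,60],"dr":[0,0,0],"jaw":85},{"slide":[0,1.4,90],"dr":[0,0,0],"jaw":85},{"slide":[0,1.4,115],"dr":[0,0,0],"jaw":85},{"slide":[0,1.4,135],"dr":[0,0,0],"jaw":85},{"slide":[0,1.4,148],"dr":[0,0,0],"jaw":85},{"slide":[0,1.4,154],"dr":[0,0,0],"jaw":85},{"slide":[0,1.4,154],"dr":[0,0,0],"jaw":85}])

```text
clock: 5.2
position: [537.9, 213.0, 181.6]
ee_rot: [0.72, -0.694, 0.0, -0.0]
contact_force: [-0.4, 0.3, -0.4]
gripper_width: 85.0
grasp_force: 0.0
```

Emit:
step_arm(motion=[{"slide":[0,0,0],"dr":[0,0,0],"jaw":60},{"slide":[0,0,0],"dr":[0,0,0],"jaw":45},{"slide":[0,0,0],"dr":[0,0,0],"jaw":35},{"slide":[0,0,0],"dr":[0,0,0],"jaw":25},{"slide":[0,0,0],"dr":[0,0,0],"jaw":10},{"slide":[0,0,0],"dr":[0,0,0],"jaw":5},{"slide":[0,0,0],"dr":[0,0,0],"jaw":5},{"slide":[0,0,0],"dr":[0,0,0],"jaw":5}])

```text
clock: 6.2
position: [538.2, 213.1, 181.8]
ee_rot: [0.72, -0.694, 0.0, -0.0]
contact_force: [1.8, 0.7, 1.8]
gripper_width: 15.9
grasp_force: 59.4
```

Run:
```python
from h import *
from bench import arm
s=arm.read_state();print(s["position"],s["gripper_width"],s["grasp_force"],s["contact_force"],s["wrist_torque"])
a=optics.get_image("scene")[130:330,260:460];cv2.imwrite("pics/s2.png",cv2.resize(a,(600,600)))
```

```text
[538.15866955 213.13784759 181.77259952] 15.862330538521292 59.36845242977142 [1.78899862 0.73546747 1.75849038] [-0.11817803 -0.43191742 -0.05354476]
```

View pics/s2.png

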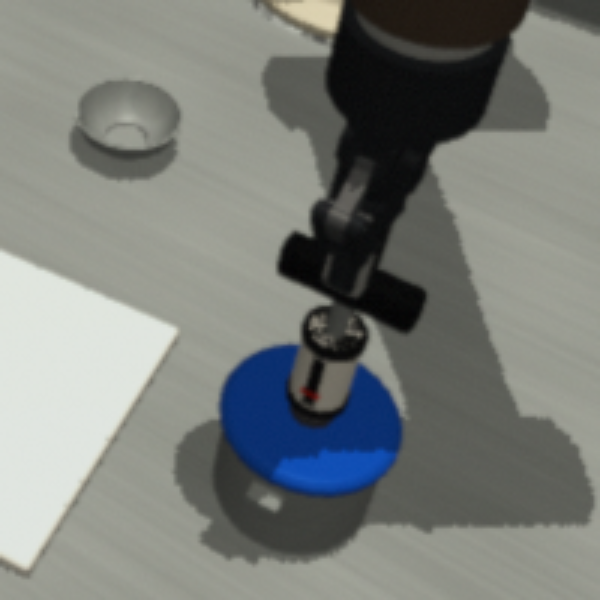

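The crop shows the fingers closed on the middle of the bar with the scale upright under them. Next I lift slowly.

Emit:
step_arm(motion=[{"slide":[0,0,-5],"dr":[0,0,0],"jaw":5},{"slide":[0,0,-11],"dr":[0,0,0],"jaw":5},{"slide":[0,0,-17],"dr":[0,0,0],"jaw":5},{"slide":[0,0,-23],"dr":[0,0,0],"jaw":5},{"slide":[0,0,-29],"dr":[0,0,0],"jaw":5},{"slide":[0,0,-35],"dr":[0,0,0],"jaw":5},{"slide":[0,0,-41],"dr":[0,0,0],"jaw":5},{"slide":[0,0,-47],"dr":[0,0,0],"jaw":5}])

```text
clock: 7.25
position: [537.7, 213.0, 228.8]
ee_rot: [0.72, -0.694, -0.0, 0.0]
contact_force: [-0.7, -1.0, -6.0]
gripper_width: 15.7
grasp_force: 58.7
```

Emit:
step_arm(motion=[{"slide":[0,0,-6],"dr":[0,0,0],"jaw":5},{"slide":[0,0,-12],"dr":[0,0,0],"jaw":5},{"slide":[0,0,-18],"dr":[0,0,0],"jaw":5},{"slide":[0,0,-24],"dr":[0,0,0],"jaw":5},{"slide":[0,0,-29],"dr":[0,0,0],"jaw":5},{"slide":[0,0,-32],"dr":[0,0,0],"jaw":5},{"slide":[0,0,-33],"dr":[0,0,0],"jaw":5},{"slide":[0,0,-33],"dr":[0,0,0],"jaw":5}])

```text
clock: 8.25
position: [537.7, 213.0, 261.3]
ee_rot: [0.72, -0.694, -0.0, 0.0]
contact_force: [0.4, 0.6, -5.5]
gripper_width: 16.0
grasp_force: 58.7
```

Emit:
step_arm(motion=[{"slide":[0,0,0],"dr":[0,0,0],"jaw":5},{"slide":[0,0,0],"dr":[0,0,0],"jaw":5},{"slide":[0,0,0],"dr":[0,0,0],"jaw":5},{"slide":[0,0,0],"dr":[0,0,0],"jaw":5},{"slide":[0,0,0],"dr":[0,0,0],"jaw":5},{"slide":[0,0,0],"dr":[0,0,0],"jaw":5},{"slide":[0,0,0],"dr":[0,0,0],"jaw":5},{"slide":[0,0,0],"dr":[0,0,0],"jaw":5}])

```text
clock: 9.25
position: [537.8, 213.1, 261.4]
ee_rot: [0.72, -0.694, -0.0, -0.0]
contact_force: [-0.3, -0.1, -6.8]
gripper_width: 15.3
grasp_force: 58.7
```

Emit:
step_arm(motion=[{"slide":[0,0,0],"dr":[0,0,0],"jaw":5},{"slide":[0,0,0],"dr":[0,0,0],"jaw":5},{"slide":[0,0,0],"dr":[0,0,0],"jaw":5},{"slide":[0,0,0],"dr":[0,0,0],"jaw":5},{"slide":[0,0,0],"dr":[0,0,0],"jaw":5},{"slide":[0,0,0],"dr":[0,0,0],"jaw":5},{"slide":[0,0,0],"dr":[0,0,0],"jaw":5},{"slide":[0,0,0],"dr":[0,0,0],"jaw":5}])

```text
clock: 10.25
position: [537.8, 213.0, 261.4]
ee_rot: [0.72, -0.694, 0.0, 0.0]
contact_force: [0.4, 0.9, -5.7]
gripper_width: 15.8
grasp_force: 58.7
```

Run:
```python
from h import *
from bench import arm
np.set_printoptions(precision=1,suppress=True)
s=arm.read_state();print(s["position"],s["gripper_width"],s["contact_force"],s["wrist_torque"])
a=optics.get_image("scene")[100:340,230:470];cv2.imwrite("pics/s3.png",cv2.resize(a,(600,600)))
I=optics.get_image("top").astype(int)
m=(I.min(2)>130);cs,_=cv2.findContours(m[90:230,190:320].astype(np.uint8),0,2);c=max(cs,key=cv2.contourArea)+[190,90]
q=cv2.approxPolyDP(c,6,True)[:,0];print(q);print(np.array([plane("top",p,12) for p in q]))
```

```text
[537.8 213.  261.4] 15.8034964295165 [ 0.4  0.9 -5.7] [ 0.  0. -0.]
[[288 111]
 [213 118]
 [221 211]
 [298 203]]
[[708.4 -61.1  12. ]
 [691.  112.   12. ]
 [475.9  88.5  12. ]
 [495.5 -83.7  12. ]]
```

View pics/s3.png

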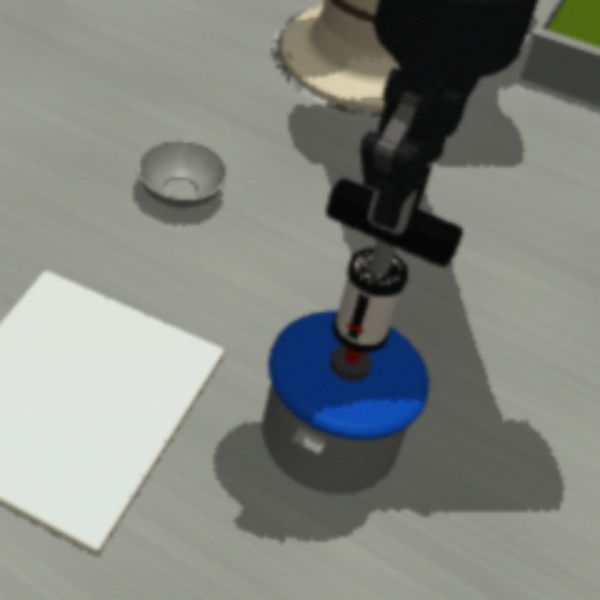

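The pot hangs upright and clear of the counter with the red rod showing, and it has been held for 2 s. Next I carry it smoothly to above the board centre (593,14).

Emit:
step_arm(motion=[{"slide":[1,0,0],"dr":[0,0,0],"jaw":5},{"slide":[4,-1,0],"dr":[0,0,0],"jaw":5},{"slide":[9,-2,0],"dr":[0,0,0],"jaw":5},{"slide":[16,-4,0],"dr":[0,0,0],"jaw":5},{"slide":[25,-6,0],"dr":[0,0,0],"jaw":5},{"slide":[35,-8,0],"dr":[0,0,0],"jaw":5},{"slide":[45,-10.5,0],"dr":[0,0,0],"jaw":5},{"slide":[56,-13,0],"dr":[0,0,0],"jaw":5}])

```text
clock: 11.35
position: [553.1, 156.8, 261.4]
ee_rot: [0.72, -0.694, 0.0, -0.0]
contact_force: [0.2, -0.8, -6.1]
gripper_width: 15.9
grasp_force: 58.7
```

Emit:
step_arm(motion=[{"slide":[11,-2.5,0],"dr":[0,0,0],"jaw":5},{"slide":[22,-5,0],"dr":[0,0,0],"jaw":5},{"slide":[33,-8,0],"dr":[0,0,0],"jaw":5},{"slide":[44,-10.5,0],"dr":[0,0,0],"jaw":5},{"slide":[55,-13,0],"dr":[0,0,0],"jaw":5},{"slide":[66,-15.5,0],"dr":[0,0,0],"jaw":5},{"slide":[77,-18,0],"dr":[0,0,0],"jaw":5},{"slide":[88,-21,0],"dr":[0,0,0],"jaw":5}])

```text
clock: 12.35
position: [577.3, 69.7, 261.4]
ee_rot: [0.72, -0.694, -0.0, 0.0]
contact_force: [0.8, 0.3, -6.0]
gripper_width: 15.9
grasp_force: 58.7
```

Emit:
step_arm(motion=[{"slide":[11,-2.5,0],"dr":[0,0,0],"jaw":5},{"slide":[22,-5,0],"dr":[0,0,0],"jaw":5},{"slide":[32,-7.5,0],"dr":[0,0,0],"jaw":5},{"slide":[41,-9.5,0],"dr":[0,0,0],"jaw":5},{"slide":[48,-11.5,0],"dr":[0,0,0],"jaw":5},{"slide":[53,-12.5,0],"dr":[0,0,0],"jaw":5},{"slide":[56,-13.2,0],"dr":[0,0,0],"jaw":5},{"slide":[57,-13.5,0],"dr":[0,0,0],"jaw":5}])

```text
clock: 13.35
position: [592.8, 13.9, 261.4]
ee_rot: [0.72, -0.694, -0.0, 0.0]
contact_force: [-0.1, 0.0, -5.6]
gripper_width: 16.0
grasp_force: 58.7
```

Run:
```python
from h import *
from bench import arm
np.set_printoptions(precision=1,suppress=True)
s=arm.read_state();print(s["position"],s["gripper_width"],s["contact_force"],s["wrist_torque"])
a=optics.get_image("scene")[100:340,150:390];cv2.imwrite("pics/s4.png",cv2.resize(a,(600,600)))
```

```text
[592.8  13.9 261.4] 16.04858514456882 [-0.1  0.  -5.6] [-0.1  0.  -0. ]
```

View pics/s4.png

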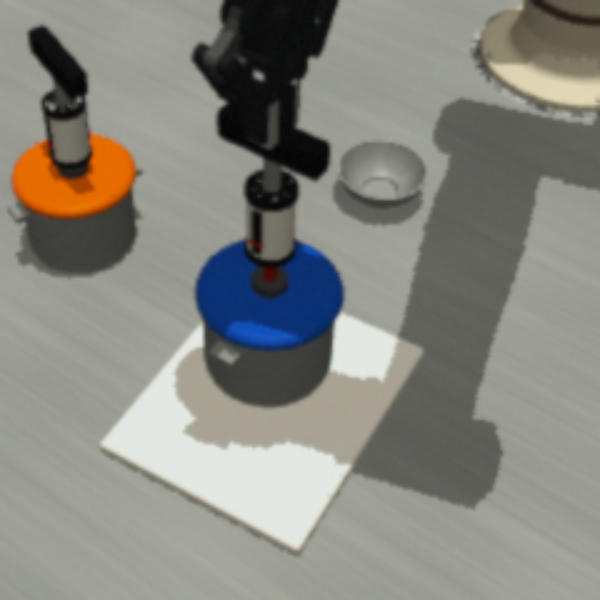

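The pot hangs upright over the board. I lower it slowly, about 67 mm in all.

Emit:
step_arm(motion=[{"slide":[0,0,3],"dr":[0,0,0],"jaw":5},{"slide":[0,0,8],"dr":[0,0,0],"jaw":5},{"slide":[0,0,14],"dr":[0,0,0],"jaw":5},{"slide":[0,0,20],"dr":[0,0,0],"jaw":5},{"slide":[0,0,26],"dr":[0,0,0],"jaw":5},{"slide":[0,0,31],"dr":[0,0,0],"jaw":5},{"slide":[0,0,35],"dr":[0,0,0],"jaw":5},{"slide":[0,0,38],"dr":[0,0,0],"jaw":5}])

```text
clock: 14.4
position: [592.8, 14.0, 223.2]
ee_rot: [0.72, -0.694, -0.0, 0.0]
contact_force: [-1.3, 0.7, -5.8]
gripper_width: 15.6
grasp_force: 58.7
```

Emit:
step_arm(motion=[{"slide":[0,0,3],"dr":[0,0,0],"jaw":5},{"slide":[0,0,6],"dr":[0,0,0],"jaw":5},{"slide":[0,0,9],"dr":[0,0,0],"jaw":5},{"slide":[0,0,12],"dr":[0,0,0],"jaw":5},{"slide":[0,0,15],"dr":[0,0,0],"jaw":5},{"slide":[0,0,18],"dr":[0,0,0],"jaw":5},{"slide":[0,0,21],"dr":[0,0,0],"jaw":5},{"slide":[0,0,24],"dr":[0,0,0],"jaw":5}])

```text
clock: 15.4
position: [593.2, 14.0, 199.8]
ee_rot: [0.72, -0.694, 0.0, -0.0]
contact_force: [0.2, -0.2, -2.0]
gripper_width: 15.7
grasp_force: 59.1
```

Emit:
step_arm(motion=[{"slide":[0,0,2],"dr":[0,0,0],"jaw":5},{"slide":[0,0,4],"dr":[0,0,0],"jaw":5},{"slide":[0,0,4.5],"dr":[0,0,0],"jaw":5},{"slide":[0,0,5],"dr":[0,0,0],"jaw":5},{"slide":[0,0,5],"dr":[0,0,0],"jaw":5},{"slide":[0,0,5],"dr":[0,0,0],"jaw":5},{"slide":[0,0,5],"dr":[0,0,0],"jaw":5},{"slide":[0,0,5],"dr":[0,0,0],"jaw":5}])

```text
clock: 16.4
position: [592.9, 14.0, 194.5]
ee_rot: [0.72, -0.694, 0.0, -0.0]
contact_force: [1.1, -0.9, -0.7]
gripper_width: 15.9
grasp_force: 59.2
```

Run:
```python
from h import *
from bench import arm
np.set_printoptions(precision=1,suppress=True)
s=arm.read_state();print(s["position"],s["gripper_width"],s["contact_force"],s["wrist_torque"])
a=optics.get_image("scene")[100:340,150:390];cv2.imwrite("pics/s5.png",cv2.resize(a,(600,600)))
```

```text
[592.9  14.  194.5] 15.898299419906982 [ 1.1 -0.9 -0.7] [-0.  -0.3 -0. ]
```

View pics/s5.png

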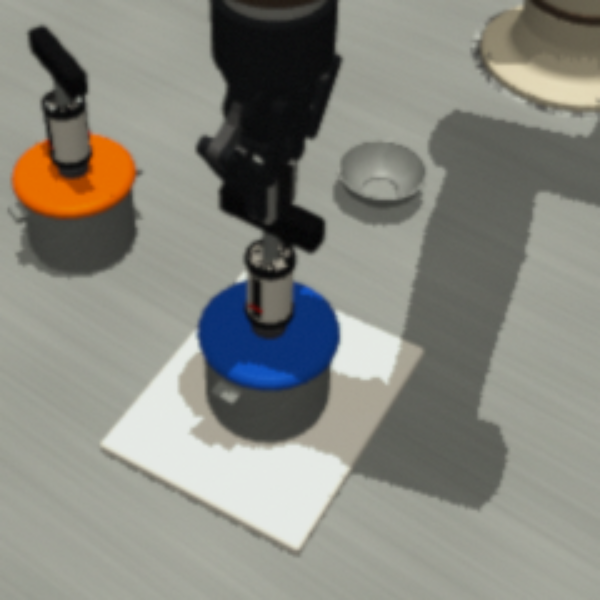

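The pot is down in the board's middle with the red rod hidden. I release it and go straight up.

Emit:
step_arm(motion=[{"slide":[0,0,0],"dr":[0,0,0],"jaw":20},{"slide":[0,0,0],"dr":[0,0,0],"jaw":30},{"slide":[0,0,0],"dr":[0,0,0],"jaw":45},{"slide":[0,0,0],"dr":[0,0,0],"jaw":60},{"slide":[0,0,0],"dr":[0,0,0],"jaw":75},{"slide":[0,0,0],"dr":[0,0,0],"jaw":85},{"slide":[0,0,0],"dr":[0,0,0],"jaw":85},{"slide":[0,0,0],"dr":[0,0,0],"jaw":85}])

```text
clock: 17.45
position: [592.8, 14.0, 194.4]
ee_rot: [0.72, -0.694, -0.0, 0.0]
contact_force: [0.2, 0.7, 0.7]
gripper_width: 85.1
grasp_force: 0.0
```

Emit:
step_arm(motion=[{"slide":[0,0,-10],"dr":[0,0,0],"jaw":85},{"slide":[0,0,-30],"dr":[0,0,0],"jaw":85},{"slide":[0,0,-55],"dr":[0,0,0],"jaw":85},{"slide":[0,0,-85],"dr":[0,0,0],"jaw":85},{"slide":[0,0,-110],"dr":[0,0,0],"jaw":85},{"slide":[0,0,-120],"dr":[0,0,0],"jaw":85},{"slide":[0,0,-120],"dr":[0,0,0],"jaw":85},{"slide":[0,0,-120],"dr":[0,0,0],"jaw":85}])

```text
clock: 18.45
position: [592.2, 14.0, 313.1]
ee_rot: [0.72, -0.694, -0.001, 0.001]
contact_force: [0.3, 0.7, -0.7]
gripper_width: 85.1
grasp_force: 0.0
```

Run:
```python
from h import *
from bench import arm
np.set_printoptions(precision=1,suppress=True)
s=arm.read_state();print(s["position"],s["gripper_width"],s["contact_force"])
a=optics.get_image("scene")[100:340,150:390];cv2.imwrite("pics/s6.png",cv2.resize(a,(600,600)))
```

```text
[592.2  14.  313.1] 85.14668982810329 [ 0.3  0.7 -0.7]
```

View pics/s6.png

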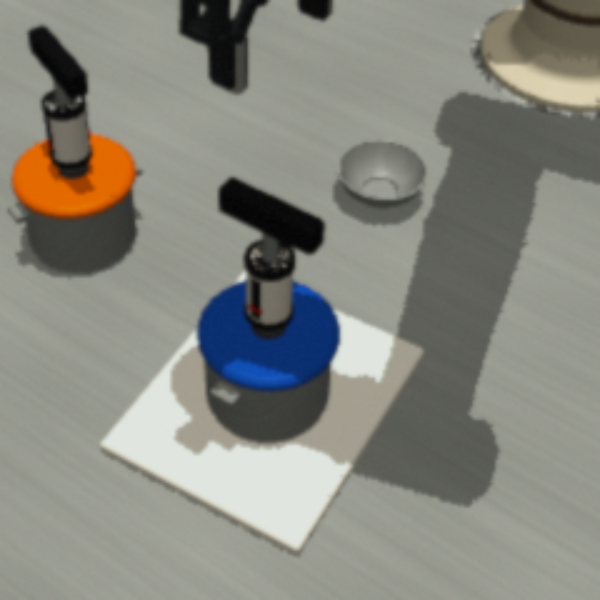

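The pot stands upright on the board, the gripper is clear of it, and the orange pot has not moved.

```bash
python3 -c "
from bench import arm
print(arm.job_done())"
```

```text
the job is handed in; nothing more can be done
None
```

The blue-lidded pot was lifted and held still for about 2 s at roughly 0.6 kg including the scale (about 6 N at the wrist), then set down upright near the middle of the board and released with the spring slack; the orange pot was left where it stood, and the job is handed in, with no verdict returned.

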